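Hold a tacked lug square for its second tack

ROBOT

A 7-joint arm with a two-finger parallel gripper is mounted at the origin on the work surface; the furniture and walls round the work are solid. World frame = base frame: x ahead of the robot, y to its left, z up, the work surface at z = 0. Lengths are in m, angles in rad, forces in N, time in s.
With the tool pointing down it reaches from about 0.4 to 0.875 m from the base axis. Payload 19.3 kg.
Tool frame: the origin (TCP) lies on the centre line of the jaws, within the pads' length; the fingertips stand 25 mm ahead of it and the grasp point (between the pads) lies 6 mm ahead of it (tips_ahead is the distance from the TCP to the fingertips, in m); z points along the fingers, y is the direction in which the jaws open and shut (so a half turn about z gives the same grasp; the last joint's range is limited). The gripper opens to 85 mm and grips with 20 to 120 N. Pads are 22 mm wide; open, the fingers measure 114 mm over their backs; the gripper's body (76 mm by 85 mm) begins 54 mm behind the grasp point. The pads swing forward as they close: fully open they stand 13 mm farther back than shut.
Start: joints at [1.093, 0.521, -0.036, 1.599, 0.021, 1.021, -0.113], TCP at [0.248, -0.574, 0.256] pointing down, gripper open.
Joint ranges: [-2.91, 2.91], [-0.3, 2.13], [-1.5, 1.42], [0.17, 2.43], [-1.26, 4.41], [0.16, 1.93], [-2.52, 2.52]. Speed limits (rad/s): [1.89, 1.89, 2.39, 2.39, 3.01, 3.01, 3.01].

INTERFACE

Orientations are given as [roll, pitch, yaw] about the fixed x, y, z axes, in that order (R = Rz(yaw) Ry(pitch) Rx(roll)).
In Python, from workcell import observe, grab_frame, job_done, outline_of, tips_ahead gives the robot as it stands. The module is installed in compiled form; this text tells all that it offers.
- The arm moves only by the tool move_arm, never from a script. Its argument "motion" is a list of rows, each a list of 2 entries, a list of its own where there are three numbers: the shift along the world's x, y, z in mm, then the turn, a rotation vector about the world's x, y, z in rad. A call has 1 to 12 rows; each row is the pose to reach, as a shift and turn from the pose commanded when the call began; what a row does not reach only later rows make up. A row lasts 1/8 s, in which the tool goes at most 62.5 mm and 10.7 degrees, less where a joint would pass 70% of its speed; a pose out of reach is approached as far as the arm can. A call with a gripper value outside its range is refused whole. "jaw" is the finger opening in mm, from 0 to 85.4, set as the call begins (left out, the last holds). The fingers move at their own pace and stop on an object; "grip_force" is the grip in N (left out, the last holds). Time passes only in rows, so rows that repeat a pose let the fingers close. It gives the time, the measured TCP pose, the force and the opening at its end, in the units of the state.
- observe(): the state, without advancing time (a new reading comes with each control period).
- grab_frame(name): name is "scene" or "top" or "wrist"; returns a dict with "frame" (400x640x3 uint8, red, green, blue), "fx", "fy", "cx", "cy" (pixels), "T" (4x4, takes a point from camera to world coordinates); the wrist camera has in their place "mount" (4x4, takes a point from camera to tool coordinates, whose origin is the TCP and whose axes are the flange's). Camera axes: x right, y down, z forward; pixel columns grow to the right and rows downward; lengths in m; the calibration is good to about 2 mm. A picture is of the moment at which its call begins: read the wrist's pose just before it. There is no depth.
- job_done(): hands the job in, once; it reports no verdict.
Trained networks look in the newest picture that a camera, given by its name, has taken for a name from the list of things; names that differ only in an ending like _2 or _b are one class to them, and where a whole thing is asked for, a point or a joint stands for the part that bears it (a point fixed in the world has none). Each returns a list of dicts, best first, with "score" (0 to 1); they miss things now and then, are a little off and sometimes report something else, mostly with a low value. They report only what shows in the picture. A call takes as long as a camera call. They do not tell look-alikes from the thing itself.
- outline_of(label, camera): "pixels" (400x640 bool, what is visible of it) and "pixel" ([column, row] in pixels, amid what is visible of it).
The state is a dict: "clock": time; "qpos": joint angles; "qd": joint speeds; "joint_efforts": joint torques, N m; "position": TCP position; "tool_rot": TCP orientation; "force": force on the tool from outside, world axes, zero at the start; "moment": the same for the moment, N m; "grip_width": finger opening in m.
Only numpy, scipy, OpenCV 4.12 (cv2) and the standard library are available. Lean on these libraries where they do the work, as an engineer would, in place of code of your own. Each camera call takes 0.05 s, during which the arm holds its last target.

TASK

The drilled lug is only tacked to the base plate and leans over: pick up the engineer's square, stand its stock flat on the plate on the side the lug leans to, facing the middle of the lug, and push it into the corner until its heel meets the lug's foot and its blade lies along the lug, so that the lug stands square. The lug springs back when let go, so finish still gripping the square, pressing it down on the plate and firmly against the lug, ready for the next tack. Move the lug with the square alone, never with the gripper, do not bend it past square, and leave the other things on the bench as they lie.

Things in the scene. Friction and masses are not known exactly. Their poses are not given: they have to be found in the camera images.
- try_square: Loose steel engineer's square, 0.3 kg, standing on its stock, blade up. Body x runs along the stock from heel to toe, y points DOWN, z is level, across the stock. Stock: x -46..46, y 67..83, z 0..18 mm (a bar 92 long, 18 wide, 16 high). Blade: x -46..-20, y -83..67, z 0..2 mm (26 wide, 2 thick, 150 high). Its back edge is flush with the stock's heel end. Grip the stock across its 18 mm near the toe.
- square_heel (a point): point of the square: bottom edge of the stock's heel end (the end below the blade), mid width; body (-46, 83, 9) mm. The heel end and the blade's back edge above it are the face that goes against the lug.
- square_toe (a point): point of the square: bottom edge of the stock's other end (toe), mid width; body (46, 83, 9) mm. From heel to toe is 92 mm.
- base_plate: Grey flat steel base plate 110 x 215 x 6 mm, bolted to the bench and immovable. Origin: centre of its underside; x across the 110 mm, y along the 215 mm, z up; its top is at z = 6 mm. Two hold-down nuts (27 mm wide, studs to 29 mm above the bench) at (x, y) = (-39, -90) and (39, 90) mm. The square is to stand on the -y side of the lug, heel towards +y.
- lug_foot (a point): Fixed point: middle of the bottom edge of the lug's face that looks along the plate's -y, at plate (0, 51, 6) mm. The square's heel ends here, its stock along the plate's y.
- lug (a joint): Lean of the lug about its foot, rad: 0 = square to the plate, positive = its top leans towards the plate's -y (starts at 0.07 to 0.14). Turns stiffly: about 0.2 N m to push it square, i.e. 2 N at its top edge; let go there it springs back to about 0.045.
- lug_bar: The lug: rusty drilled flat bar 40 x 8 mm, standing 110 mm high on the plate, its 40 mm width along the plate's x. Origin 55 mm up from its foot, in the middle of the face that looks along the plate's +y; body y runs up the lug, z points to the plate's -y side, the square's side (that face at z = 8 mm).
- magnet_yellow: bystander: yellow arrow-shaped welding magnet, 68 x 90 x 19 mm, flat on the bench; origin under its middle
- soapstone: bystander: pale soapstone stick in a holder, 18 x 147 x 10 mm, lying along its y; origin under its middle
- paint_marker: bystander: white and yellow paint marker, 18 x 126 x 18 mm, lying along its y; origin under its middle
- bolt_2: bystander: hex bolt, 27 x 80 x 24 mm, lying along its y; origin under its middle
- hex_nut_3: bystander: hex nut, 24 x 27 x 14 mm, flat on the bench; origin under its middle
Things that resemble listed ones, but are neither listed nor needed, are in the scene too. What is meant by the part that bears lug_foot is not green, and is the larger of those in its own colour.

How it is judged:
On the way:
1. the square stands with its stock flat on the base plate (z of square_heel in the frame of base_plate between 0.004 and 0.0085 m and z of square_toe in the frame of base_plate between 0.004 and 0.0085 m and y of square_heel in the frame of base_plate above -0.06 m and contact force between try_square and base_plate above 0.3 N), for 0.2 s.
At the end, for the whole second after the job is handed in: The lug within 0.02 rad of square to the plate; the square flat on the plate (heel and toe within 2.5 mm, within 0.02 rad) with over 1 N, heel within 3 mm of the lug's foot and within 10 mm of its middle, turned less than 0.07 rad, over 0.5 N on the lug; still gripped and at rest (value of joint lug between -0.02 and 0.02 rad and z of square_heel in the frame of base_plate between 0.004 and 0.0085 m and z of square_toe in the frame of base_plate between 0.004 and 0.0085 m and angle between the y axis of try_square and the z axis of base_plate, either way round below 0.02 rad and angle between the x axis of try_square and the y axis of base_plate, either way round below 0.07 rad and y of square_heel in the frame of base_plate between 0.048 and 0.054 m and x of square_heel in the frame of base_plate between -0.01 and 0.01 m and contact force between try_square and base_plate above 1 N and contact force between try_square and lug_bar above 0.5 N and contact force between the fingers and try_square above 1 N and linear speed of try_square below 0.01 m/s); the arm keeps its last pose, push and grip.
It fails at once if the gripper or arm pushes the lug directly (contact force between any of the arm, the fingers and lug_bar above 1 N).
It fails at once if the lug is bent past square (value of joint lug below -0.05 rad).
It fails at once if another thing on the bench is shifted by more than 20 mm (distance of any of magnet_yellow, soapstone, paint_marker, bolt_2, hex_nut_3 from where it was at the start of the episode above 0.02 m).
It also fails if it takes over 48 s, if anything falls off the work surface, if the arm or the gripper's body presses on something with over 40 N, if the wrist force passes 120 N, or if a joint passes its speed limit or range.

## Working session

There is one attempt and no reset: what is moved stays moved. The work goes in short steps, Python scripts to look and compute and a tool call to move; the robot and the scene stay as the last step left them, time stands still between calls to the robot, and variables do not carry over. Pictures are saved under pics/ and viewed, and the job is handed in when it is done.

Besides the shell and the picture viewer there is one more tool, called after "Request:" as name(argument=value, ...), one argument or row to a line, values as JSON. move_arm: Moves the arm, as the interface text tells. Its arguments: {"type":"object","properties":{"motion":{"type":"array"},"jaw":{"type":"number"},"grip_force":{"type":"number"}},"required":["motion"]}

```bash
mkdir -p pics
cat > h.py <<'E'
import numpy as np,cv2
from workcell import *
def snap(n,f):
    g=grab_frame(n); cv2.imwrite('pics/'+f,g['frame'][:,:,::-1]); return g
E
python3 - <<'E'
from h import *
print(observe()); print(tips_ahead)
for n in ['scene','top','wrist']:
    g=snap(n,n+'0.png'); print(n,g['fx'],g['fy'],g['cx'],g['cy']); print(np.round(g.get('T',g.get('mount')),4).tolist())
E
```

```text
{'clock': 0.0, 'qpos': array([ 1.09279168,  0.52203688, -0.03633895,  1.59996982,  0.02118388,
        1.02110549, -0.11278238]), 'qd': array([-0.001009  ,  0.00085413, -0.00138399,  0.00077064, -0.00058839,
       -0.00042626, -0.00120874]), 'joint_efforts': array([ 1.81616742e-03, -9.27096248e+01,  1.98114976e+00, -3.69940102e+01,
        1.78328273e-02,  8.09584104e-03,  3.66630877e-05]), 'position': array([ 0.2477332 , -0.57348332,  0.25572501]), 'tool_rot': array([-3.14045900e+00,  6.09399801e-05,  4.07813223e-01]), 'force': array([ 0.59714117, -0.4032258 , -0.90383793]), 'moment': array([-0.03633596,  0.04480615,  0.01434481]), 'grip_width': 0.08496724704788053}
0.025
scene 380.1219220593962 380.1219220593962 322.0944638936966 201.12976247363636
[[-0.9032, -0.2997, 0.3074, 0.0673], [-0.4293, 0.6338, -0.6434, 0.6401], [-0.002, -0.7131, -0.7011, 0.8211], [0.0, 0.0, 0.0, 1.0]]
top 424.2897628695387 424.2897628695387 318.2642165175678 201.56620073906316
[[-0.0161, -0.9925, 0.1214, 0.2177], [-0.9999, 0.0162, -0.0002, -0.0125], [-0.0018, -0.1214, -0.9926, 1.5729], [0.0, 0.0, 0.0, 1.0]]
wrist 298.48867424011985 298.48867424011985 321.30639022223545 201.48345826750224
[[-0.0, -0.9654, -0.2607, 0.0647], [1.0, 0.0001, -0.0003, -0.0011], [0.0003, -0.2607, 0.9654, -0.1176], [0.0, 0.0, 0.0, 1.0]]
```

View pics/scene0.png

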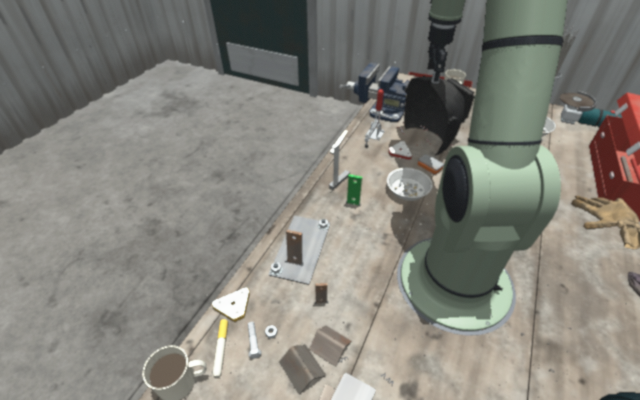

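View pics/top0.png

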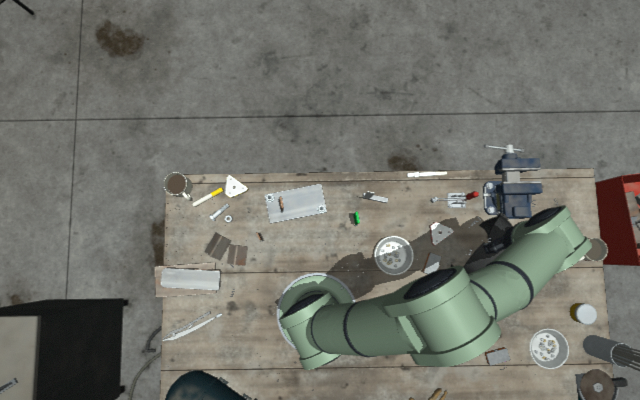

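View pics/wrist0.png

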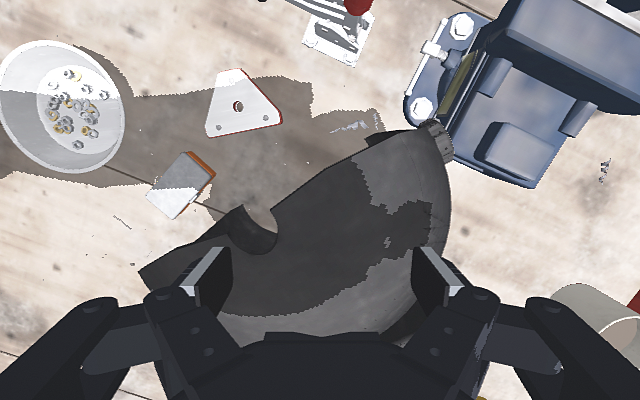

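The scene view shows the plate with the brown lug at about (294,248) and the square at (338,165). In the top view the plate is at (295,203) and the square at (375,197). I'll measure them next.

```bash
cat >> h.py <<'E'
def proj(g,P):
    T=g['T'] if 'T' in g else g['Tw']
    P=np.atleast_2d(P); q=(P-T[:3,3])@T[:3,:3]
    return np.c_[g['fx']*q[:,0]/q[:,2]+g['cx'],g['fy']*q[:,1]/q[:,2]+g['cy']]
def ray(g,uv,z):
    T=g['T'] if 'T' in g else g['Tw']
    d=T[:3,:3]@np.array([(uv[0]-g['cx'])/g['fx'],(uv[1]-g['cy'])/g['fy'],1.])
    s=(z-T[2,3])/d[2]; return T[:3,3]+s*d
def crop(g,f,c,r,w,h,k):
    im=g['frame'][r:r+h,c:c+w,::-1]; cv2.imwrite('pics/'+f,cv2.resize(im,None,fx=k,fy=k,interpolation=cv2.INTER_CUBIC))
E
python3 - <<'E'
from h import *
for n in ['top','scene']:
    g=grab_frame(n)
    if n=='top': crop(g,'topc.png',250,170,160,60,5)
    else: crop(g,'scenec.png',260,120,130,170,3.5) if 0 else crop(g,'scenec.png',260,120,130,170,3)
    for l in ['base_plate','try_square','lug_bar','magnet_yellow','soapstone','paint_marker','bolt_2','hex_nut_3']:
        for o in outline_of(l,n):
            m=o['pixels'].astype(np.uint8); pts=cv2.findNonZero(m)
            r=cv2.minAreaRect(pts)
            print(n,l,round(o['score'],2),o['pixel'],m.sum(),np.round(ray(g,o['pixel'],0.006),3)[:2],np.round(cv2.boxPoints(r),0).tolist())
E
```

```text
top base_plate 0.64 [295.5, 202.8] 1708 [0.406 0.072] [[264.0, 194.0], [321.0, 182.0], [327.0, 212.0], [270.0, 223.0]]
top try_square 0.51 [369.8, 192.5] 169 [ 0.44  -0.205] [[362.0, 198.0], [364.0, 190.0], [388.0, 194.0], [387.0, 203.0]]
top try_square 0.22 [280.2, 204.1] 49 [0.402 0.129] [[278.0, 197.0], [282.0, 197.0], [284.0, 210.0], [280.0, 210.0]]
top lug_bar 0.59 [279.0, 205.6] 48 [0.397 0.133] [[279.0, 199.0], [283.0, 199.0], [283.0, 210.0], [279.0, 210.0]]
top magnet_yellow 0.61 [234.0, 188.6] 319 [0.463 0.301] [[219.0, 189.0], [229.0, 174.0], [249.0, 188.0], [238.0, 202.0]]
top soapstone 0.51 [427.0, 174.3] 138 [ 0.506 -0.422] [[409.0, 176.0], [409.0, 172.0], [445.0, 172.0], [445.0, 176.0]]
top paint_marker 0.73 [208.2, 197.7] 133 [0.431 0.397] [[192.0, 202.0], [220.0, 188.0], [222.0, 192.0], [194.0, 206.0]]
scene base_plate 0.63 [301.2, 251.5] 2088 [0.392 0.091] [[268.0, 275.0], [291.0, 208.0], [331.0, 222.0], [308.0, 288.0]]
scene try_square 0.56 [334.0, 175.7] 374 [ 0.44  -0.232] [[328.0, 189.0], [334.0, 145.0], [354.0, 148.0], [348.0, 192.0]]
scene lug_bar 0.96 [353.1, 
[... 346 characters left out ...]
0.91 [237.6, 304.1] 768 [0.457 0.297] [[212.0, 302.0], [247.0, 287.0], [258.0, 312.0], [223.0, 327.0]]
scene paint_marker 0.58 [217.4, 350.7] 420 [0.431 0.411] [[212.0, 376.0], [220.0, 320.0], [228.0, 321.0], [220.0, 377.0]]
scene bolt_2 0.61 [254.5, 344.2] 317 [0.366 0.364] [[248.0, 322.0], [260.0, 322.0], [261.0, 359.0], [249.0, 359.0]]
scene hex_nut_3 0.44 [267.8, 329.4] 126 [0.358 0.321] [[266.0, 326.0], [277.0, 326.0], [277.0, 338.0], [266.0, 338.0]]
scene hex_nut_3 0.38 [332.7, 174.1] 335 [ 0.448 -0.238] [[329.0, 189.0], [334.0, 146.0], [353.0, 148.0], [347.0, 191.0]]
scene hex_nut_3 0.22 [338.9, 141.8] 94 [ 0.502 -0.412] [[329.0, 151.0], [345.0, 130.0], [348.0, 133.0], [332.0, 154.0]]
```

```bash
ls pics
```

```text
scene0.png
scenec.png
top0.png
topc.png
wrist0.png
```

View pics/topc.png

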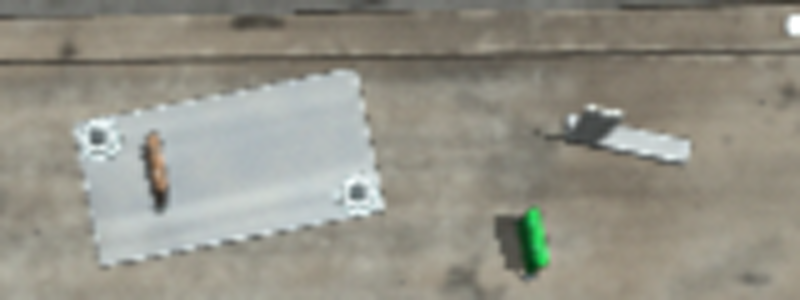

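View pics/scenec.png

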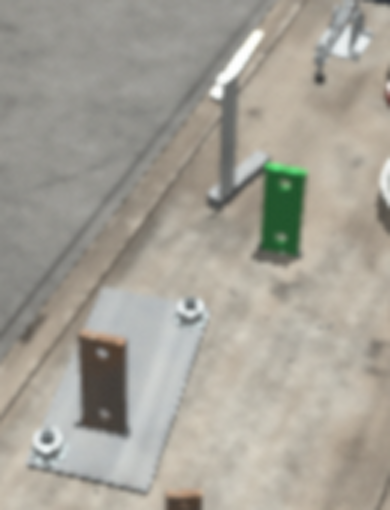

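Both views agree: the heel already points to world +y, the same way as on the plate. I'll bring the wrist camera over the square with the jaws turned across the stock.

Request:
move_arm(
  motion=[
    [[20, 40, 30], [0, 0, 0.15]],
    [[50, 95, 50], [0, 0, 0.32]],
    [[80, 150, 60], [0, 0, 0.48]],
    [[110, 205, 60], [0, 0, 0.65]],
    [[140, 265, 60], [0, 0, 0.82]],
    [[170, 320, 60], [0, 0, 0.98]],
    [[190, 373, 60], [0, 0, 1.16]],
    [[190, 373, 60], [0, 0, 1.16]],
    [[190, 373, 60], [0, 0, 1.16]],
    [[190, 373, 60], [0, 0, 1.16]],
  ],
  jaw=85,
)

```text
clock: 2.3
position: [0.4374, -0.202, 0.3162]
tool_rot: [-3.141, 0.0, 1.565]
force: [-0.2, 0.0, 0.5]
grip_width: 0.0848
```

```bash
cat >> h.py <<'E'
from scipy.spatial.transform import Rotation as Ro
def wsnap(f=None):
    s=observe(); g=grab_frame('wrist'); T=np.eye(4); T[:3,:3]=Ro.from_euler('xyz',s['tool_rot']).as_matrix(); T[:3,3]=s['position']
    g['Tw']=T@g['mount']
    if f: cv2.imwrite('pics/'+f,g['frame'][:,:,::-1])
    np.save('pics/'+(f or 'x')+'.npy',dict(g,s=s),allow_pickle=True)
    return g
E
python3 - <<'E'
from h import *
g=wsnap('w1.png'); s=observe(); print(s['position'],s['tool_rot'],s['qpos'],s['force'])
for l in ['try_square','base_plate','lug_bar']:
    for o in outline_of(l,'wrist'):
        m=o['pixels'].astype(np.uint8); print(l,round(o['score'],2),o['pixel'],m.sum(),np.round(ray(g,o['pixel'],0.006),3)[:2])
E
```

```text
[ 0.43738826 -0.2018672   0.3162111 ] [-3.14132241e+00  1.59562761e-04  1.56525910e+00] [ 0.6794578   0.24973408 -0.44607718  1.87198926  0.12370287  1.04699431
  0.17785212] [-0.674536   -0.35138988  1.13580918]
try_square 0.62 [304.5, 180.6] 958 [ 0.411 -0.219]
base_plate 0.57 [301.4, 20.1] 3476 [ 0.411 -0.011]
lug_bar 0.79 [235.6, 130.8] 486 [ 0.316 -0.148]
```

View pics/w1.png

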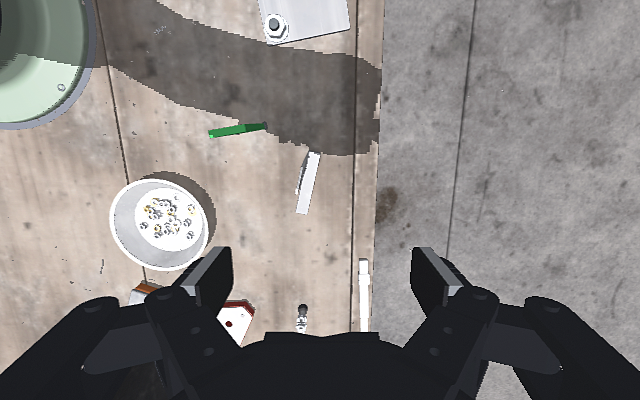

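Run:
```python
from h import *
g=np.load('pics/w1.png.npy',allow_pickle=True).item()
crop(g,'w1c.png',270,140,80,90,6)
```

```text
(no output)
```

View pics/w1c.png

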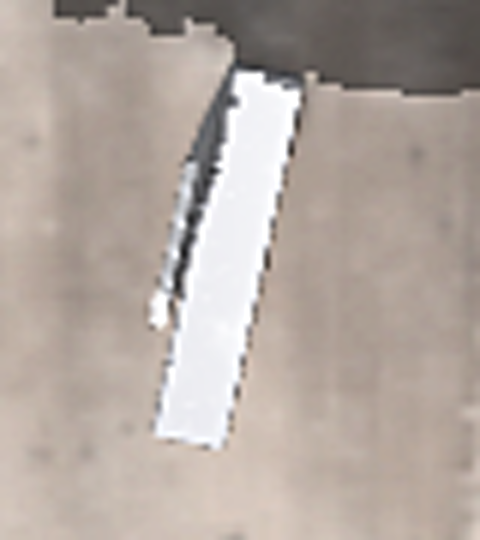

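Run:
```python
from h import *
g=np.load('pics/w1.png.npy',allow_pickle=True).item()
C=np.array([ray(g,p,.016)[:2] for p in [(296.2,212.3),(307,214.3),(320,154.2),(309.7,152)]])
print(np.round(C*1000,1)); toe=C[:2].mean(0);heel=C[2:].mean(0); d=toe-heel; print(toe,heel,np.linalg.norm(d),np.degrees(np.arctan2(d[1],d[0])), np.linalg.norm(C[0]-C[1]))
# check in top & scene
for n in ['top','scene']:
    t=grab_frame(n); print(n,np.round(proj(t,np.c_[C,np.full(4,.016)]),1).tolist())
    im=t['frame'].copy()
    for p in proj(t,np.c_[C,np.full(4,.016)]): im[int(round(p[1])),int(round(p[0]))]=(255,0,0)
    t['frame']=im
    crop(t,n+'k.png',*((340,170,80,50,8) if n=='top' else (310,120,70,80,7)))
```

```text
[[ 398.6 -264.6]
 [ 414.4 -267.7]
 [ 434.  -180.3]
 [ 419.8 -177.2]]
[ 0.40647905 -0.26615971] [ 0.42689012 -0.17871953] 0.08979084629629586 -103.1392142420623 0.01607095156025194
top [[386.5, 203.0], [387.2, 198.8], [363.4, 193.9], [362.6, 197.8]]
scene [[349.7, 171.1], [345.7, 169.2], [329.2, 183.5], [332.9, 185.4]]
```

View pics/topk.png

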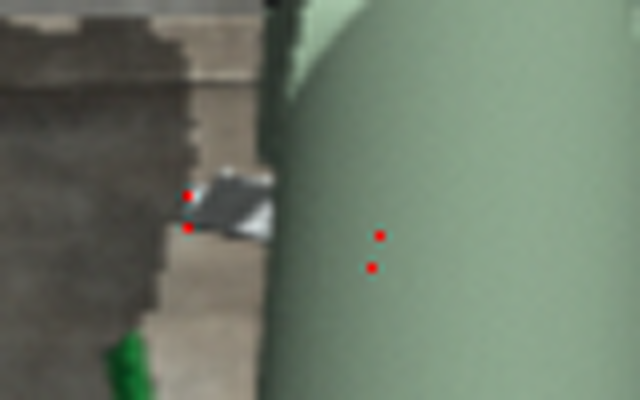

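View pics/scenek.png

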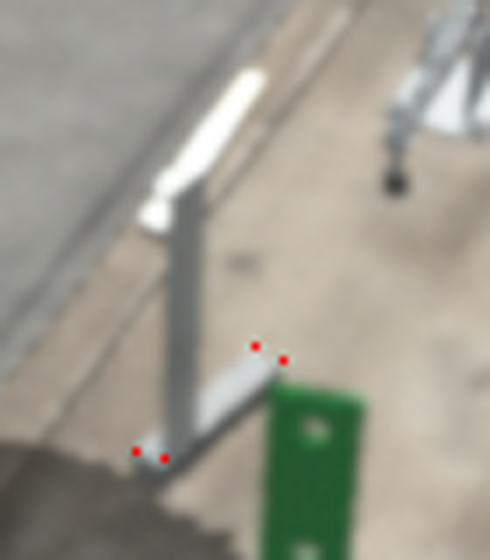

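Single-view and scene-view positions of the square agree. Next is a close look at the plate and lug.

Request:
move_arm(
  motion=[
    [[-3, 55, 0], [0, 0, 0]],
    [[-8, 115, 0], [0, 0, 0]],
    [[-12, 175, 0], [0, 0, 0]],
    [[-15, 235, 0], [0, 0, 0]],
    [[-15, 235, 0], [0, 0, 0]],
    [[-15, 235, 0], [0, 0, 0]],
    [[-15, 235, 0], [0, 0, 0]],
  ],
  jaw=85,
)

```text
clock: 3.48
position: [0.423, 0.0331, 0.3162]
tool_rot: [-3.141, 0.0, 1.566]
force: [-0.7, -0.1, 0.6]
grip_width: 0.0851
```

Run:
```python
from h import *
g=wsnap('w2.png'); s=observe(); print(s['position'],s['tool_rot'],s['qpos'],s['force'])
for l in ['base_plate','lug_bar']:
    for o in outline_of(l,'wrist'):
        m=o['pixels'].astype(np.uint8); print(l,round(o['score'],2),o['pixel'],m.sum(),np.round(ray(g,o['pixel'],0.006),3)[:2])
```

```text
[0.42293371 0.03319742 0.31620206] [-3.14138297e+00  1.40053164e-04  1.56581500e+00] [ 0.33871426  0.16362829 -0.6225717   1.99142779  0.11180778  1.01987196
 -0.3412115 ] [ 0.14703238 -0.04218269  0.45410581]
base_plate 0.75 [295.3, 103.4] 361 [0.386 0.123]
base_plate 0.71 [306.3, 135.4] 11707 [0.401 0.08 ]
base_plate 0.31 [320.8, 316.0] 467 [ 0.419 -0.212]
lug_bar 0.91 [199.0, 28.9] 879 [0.265 0.214]
lug_bar 0.82 [293.4, 101.1] 423 [0.384 0.126]
lug_bar 0.64 [263.3, 303.2] 1392 [ 0.325 -0.188]
```

View pics/w2.png

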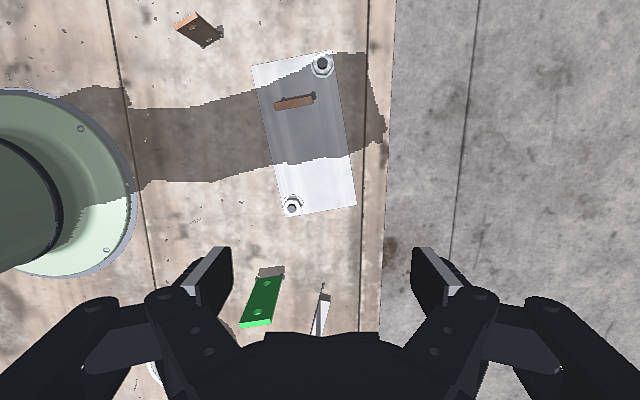

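Run:
```python
from h import *
g=np.load('pics/w2.png.npy',allow_pickle=True).item()
crop(g,'w2c.png',240,40,130,90,6); crop(g,'w2d.png',240,150,130,80,6)
```

```text
(no output)
```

View pics/w2c.png

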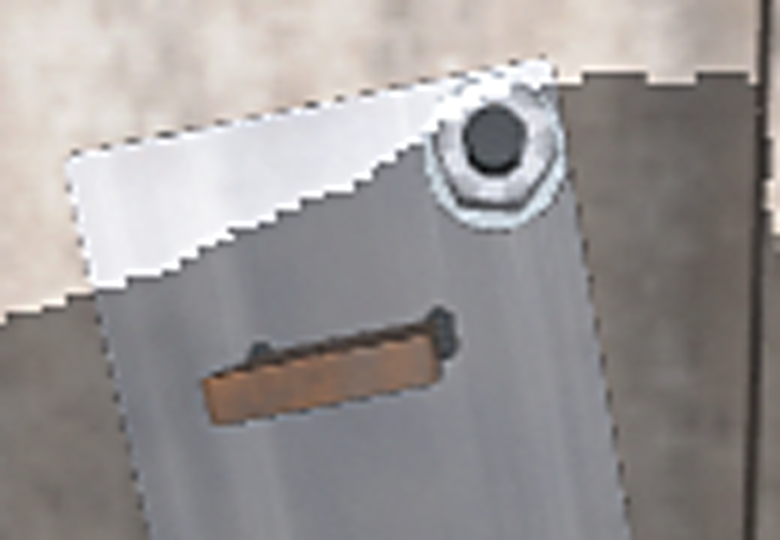

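View pics/w2d.png

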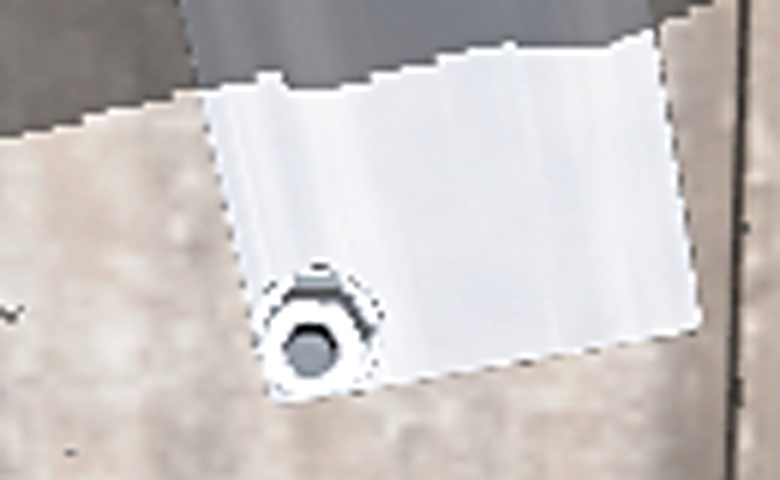

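```bash
cat > plate.py <<'E'
from h import *
from scipy.optimize import least_squares
g=np.load('pics/w2.png.npy',allow_pickle=True).item()
px=np.array([(251.3,65.8),(332,49.7),(356.3,204.5),(286.2,217),(322.5,63),(291.7,208.3)])
B=np.array([(-55,107.5,6),(55,107.5,6),(55,-107.5,6),(-55,-107.5,6),(39,90,29),(-39,-90,29)])/1000
def W(p,b):
    c,s=np.cos(p[2]),np.sin(p[2]); b=np.atleast_2d(b)
    return np.c_[p[0]+c*b[:,0]-s*b[:,1],p[1]+s*b[:,0]+c*b[:,1],b[:,2]]
r=least_squares(lambda p:(proj(g,W(p,B))-px).ravel(),[.41,.07,.2])
p=r.x
if __name__=='__main__':
    print(p,np.degrees(p[2]));print(np.round((proj(g,W(p,B))-px),2).tolist())
    print('foot',W(p,[0,.051,.006]))
    for th in [0,.05,.07,.1,.12,.14]:
        L=np.array([[x,.051-.11*np.sin(th),.006+.11*np.cos(th)] for x in(-.02,.02)])
        print(th,np.round(proj(g,W(p,L)),1).tolist())
    for n in ['top','scene']:
        t=cv2.imread(f'pics/{n}0.png'); G=grab_frame(n)
        q=proj(G,W(p,B)); print(n,np.round(q,1).tolist())
E
python3 plate.py
```

```text
[0.40154932 0.07453269 0.1780839 ] 10.20345611559314
[[-0.82, -0.2], [0.45, -0.74], [1.04, 0.43], [-1.07, 0.72], [0.39, -0.61], [-0.05, 0.98]]
foot [[0.39251497 0.12472612 0.006     ]]
0 [[272.8, 98.9], [311.7, 91.3]]
0.05 [[274.0, 104.6], [312.8, 97.0]]
0.07 [[274.5, 106.8], [313.2, 99.3]]
0.1 [[275.3, 110.2], [313.8, 102.6]]
0.12 [[275.8, 112.4], [314.2, 104.9]]
0.14 [[276.3, 114.5], [314.6, 107.1]]
top [[269.0, 224.1], [263.7, 195.2], [320.3, 184.2], [326.1, 212.9], [268.4, 197.7], [320.6, 209.0]]
scene [[309.1, 283.0], [268.0, 273.4], [294.2, 214.6], [330.3, 221.8], [275.4, 264.0], [323.4, 219.6]]
```

Request:
move_arm(
  motion=[
    [[-2, -55, 0], [0.03, -0.004, -0.045]],
    [[-4, -110, 0], [0.06, -0.008, -0.09]],
    [[-8, -165, 0], [0.09, -0.012, -0.135]],
    [[-11, -220, -20], [0.12, -0.015, -0.18]],
    [[-15, -270, -45], [0.15, -0.018, -0.225]],
    [[-15, -292, -65], [0.15, -0.018, -0.225]],
    [[-15, -292, -65], [0.15, -0.018, -0.225]],
    [[-15, -292, -110], [0.15, -0.018, -0.225]],
    [[-15, -292, -165], [0.15, -0.018, -0.225]],
    [[-15, -292, -215], [0.15, -0.018, -0.225]],
    [[-15, -292, -240], [0.15, -0.018, -0.225]],
    [[-15, -292, -240], [0.15, -0.018, -0.225]],
  ],
  jaw=50,
)

```text
clock: 5.22
position: [0.4077, -0.2566, 0.0758]
tool_rot: [-3.14, -0.152, 1.343]
force: [-0.8, -0.7, 0.2]
grip_width: 0.0503
```

Run:
```python
from h import *
g=wsnap('w3.png'); s=observe(); print(s['position'],s['tool_rot'],s['qpos'],s['force'])
t=grab_frame('scene'); crop(t,'s3.png',270,90,130,120,5)
```

```text
[ 0.40824017 -0.25711027  0.07689711] [ 3.14124764 -0.1512301   1.34324431] [ 0.76295119  0.62974363 -0.31051315  2.04579889  0.06995006  0.5318414
  0.2168082 ] [ 0.11307206 -0.70984859  1.00056547]
```

View pics/w3.png

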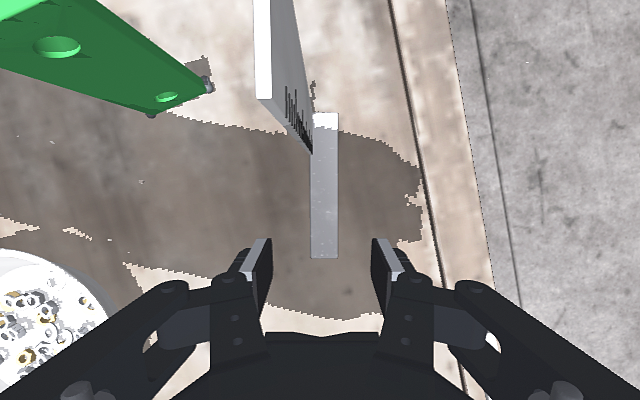

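View pics/s3.png

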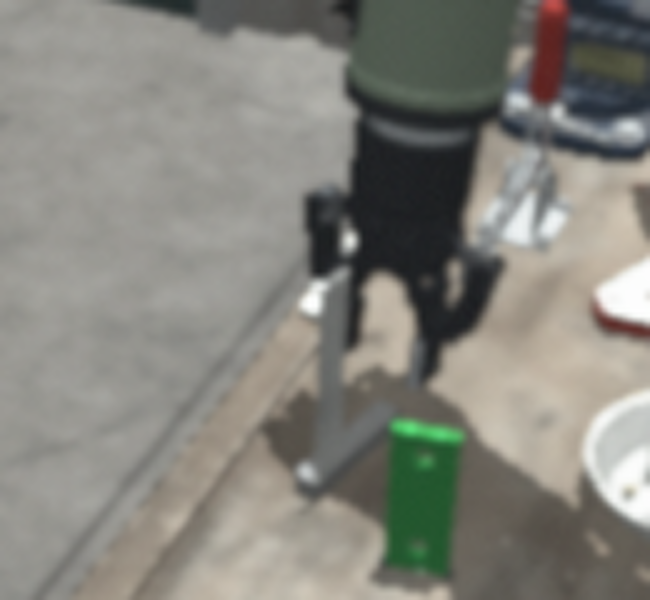

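Run:
```python
from h import *
g=np.load('pics/w3.png.npy',allow_pickle=True).item()
a=ray(g,(324,258),.016);b=ray(g,(325.5,120),.016);print(a,b,np.linalg.norm(a-b),np.degrees(np.arctan2(*(b-a)[1::-1])))
print(ray(g,(311,258),.016)-ray(g,(338,258),.016))
print('tool x deg',np.degrees(g['s']['tool_rot'][2]), 'grip offset from toe', (g['s']['position']-a))
```

```text
[ 0.40552338 -0.26613926  0.016     ] [ 0.42578175 -0.18223665  0.016     ] 0.08631366618337663 76.42568469467884
[-0.01685126  0.00389096  0.        ]
tool x deg 76.96243945238095 grip offset from toe [0.00221442 0.00953454 0.05976225]
```

Request:
move_arm(
  motion=[
    [[0, 0, -25], [0, 0, 0]],
    [[0, 0, -45], [0, 0, 0]],
    [[0, 0, -45], [0, 0, 0]],
    [[0, 0, -45], [0, 0, 0]],
  ],
)

```text
clock: 5.82
position: [0.4085, -0.2581, 0.0327]
tool_rot: [3.139, -0.15, 1.343]
force: [0.3, 0.5, -0.5]
grip_width: 0.0501
```

Request:
move_arm(
  motion=[
    [[0, 0, 0], [0, 0, 0]],
    [[0, 0, 0], [0, 0, 0]],
    [[0, 0, 0], [0, 0, 0]],
    [[0, 0, 0], [0, 0, 0]],
    [[0, 0, 0], [0, 0, 0]],
    [[0, 0, 0], [0, 0, 0]],
    [[0, 0, 0], [0, 0, 0]],
    [[0, 0, 0], [0, 0, 0]],
  ],
  jaw=5,
  grip_force=110,
)

```text
clock: 6.82
position: [0.4082, -0.2581, 0.0324]
tool_rot: [3.14, -0.15, 1.342]
force: [-4.0, -0.4, 22.3]
grip_width: 0.0144
```

Run:
```python
from h import *
g=wsnap('w4.png'); s=observe(); print(s['position'],s['tool_rot'],s['force'],s['moment'],s['grip_width'])
t=grab_frame('scene'); crop(t,'s4.png',270,90,130,120,5)
```

```text
[ 0.4081414  -0.25808291  0.03235608] [ 3.14008787 -0.15015468  1.34230355] [-3.61800512  1.07968214 21.6521268 ] [0.59553875 0.72712364 0.05495569] 0.014786133219219148
```

View pics/w4.png

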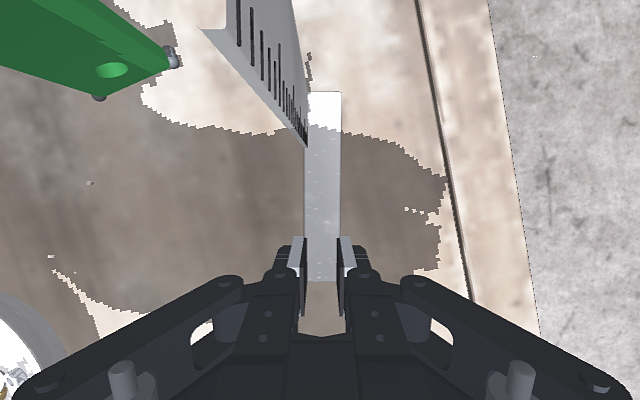

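View pics/s4.png

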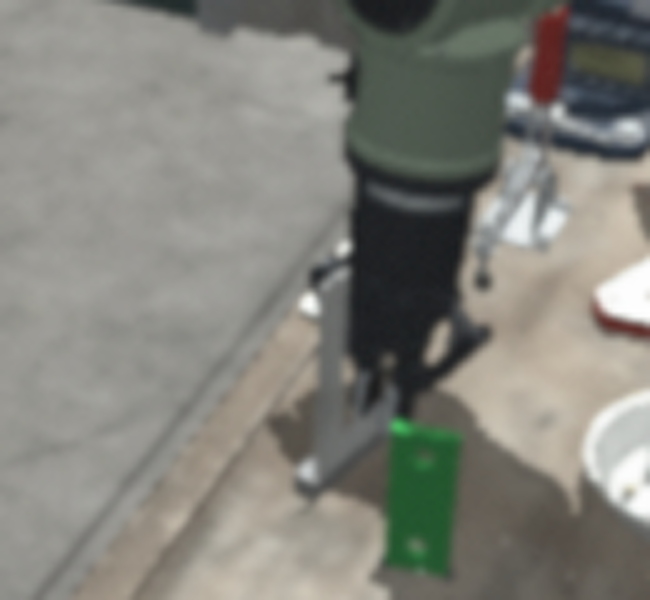

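The square is gripped, with 22 N of preload from the pads swinging forward. I'll lift a little and check.

Request:
move_arm(
  motion=[
    [[0, 0, 8], [0, 0, 0]],
    [[0, 0, 20], [0, 0, 0]],
    [[0, 0, 40], [0, 0, 0]],
    [[0, 0, 40], [0, 0, 0]],
    [[0, 0, 40], [0, 0, 0]],
  ],
)

```text
clock: 7.55
position: [0.4077, -0.2578, 0.0711]
tool_rot: [3.141, -0.151, 1.342]
force: [-0.2, 0.8, -3.0]
grip_width: 0.0142
```

Run:
```python
from h import *
g=wsnap('w5.png'); s=observe(); print(s['position'],s['tool_rot'],s['force'],s['moment'],s['grip_width'])
t=grab_frame('scene'); crop(t,'s5.png',270,90,130,120,5)
```

```text
[ 0.40757042 -0.25764168  0.07085715] [-3.1415174  -0.15093802  1.3422568 ] [-0.06550451  0.64162309 -3.36544798] [-0.38770719  0.13431837 -0.03609337] 0.01405559065865895
```

View pics/w5.png

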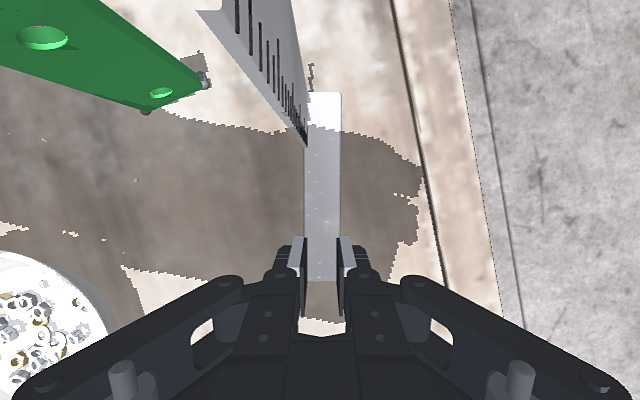

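View pics/s5.png

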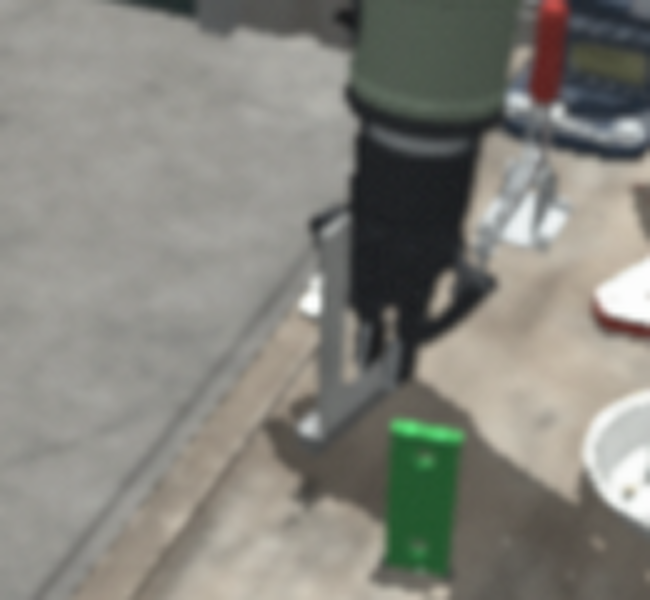

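Held firmly: about 3.4 N weight and no slip. I'll carry it over the plate, short of the lug.

Request:
move_arm(
  motion=[
    [[0, 0, 40], [0, 0, 0]],
    [[0, 10, 85], [0, 0, 0.05]],
    [[1, 50, 100], [0, 0, 0.12]],
    [[2, 100, 100], [0, 0, 0.2]],
    [[3, 150, 100], [0, 0, 0.28]],
    [[4, 200, 100], [0, 0, 0.35]],
    [[5, 245, 100], [0, 0, 0.408]],
    [[5, 271, 100], [0, 0, 0.408]],
    [[5, 271, 100], [0, 0, 0.408]],
    [[5, 271, 100], [0, 0, 0.408]],
    [[5, 271, 100], [0, 0, 0.408]],
  ],
)

```text
clock: 9.02
position: [0.4128, 0.0125, 0.1711]
tool_rot: [3.141, -0.151, 1.749]
force: [-0.7, 1.0, -3.1]
grip_width: 0.0145
```

Run:
```python
from h import *
g=wsnap('w6.png'); s=observe(); print(s['position'],s['tool_rot'],s['qpos'],s['force'],s['moment'],s['grip_width'])
t=grab_frame('scene'); crop(t,'s6.png',240,130,130,160,4)
t=grab_frame('top'); crop(t,'t6.png',240,160,130,80,6)
```

```text
[0.41284769 0.01252648 0.17116221] [ 3.14130309 -0.15071706  1.74897582] [ 0.3670549   0.38510948 -0.5290141   2.17369631  0.0673825   0.63939208
 -0.00620794] [ 0.12213301 -0.41261833 -3.3955137 ] [-0.31409293 -0.06388843 -0.00449787] 0.014137122998798842
```

View pics/w6.png

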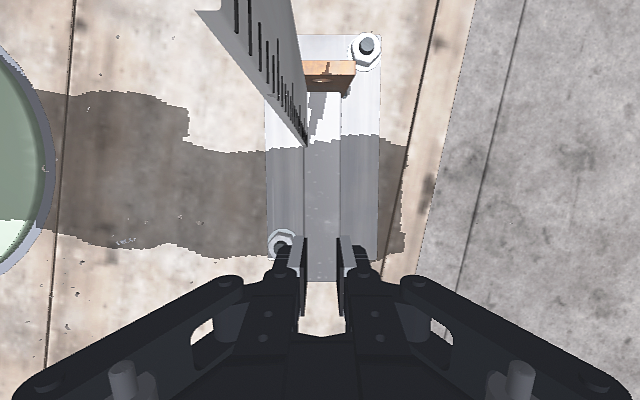

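View pics/s6.png

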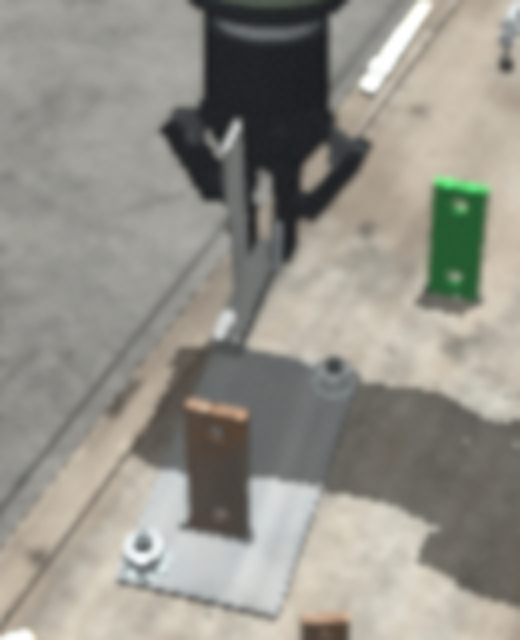

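View pics/t6.png

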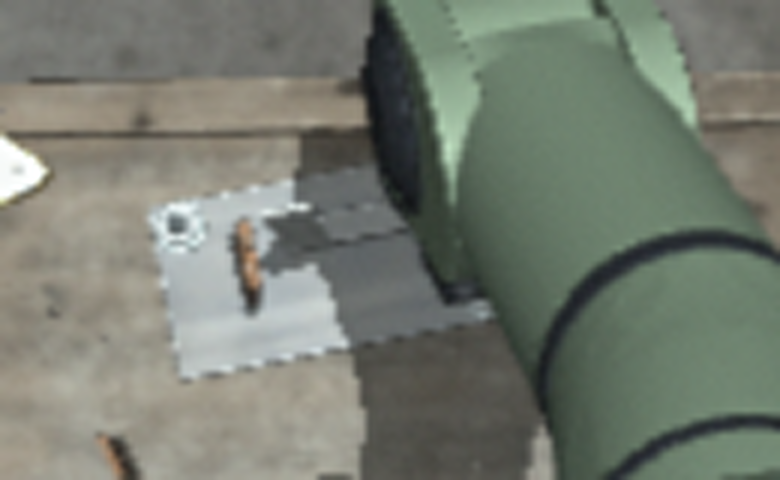

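Aligned in the wrist view: stock centre at column 322, plate edges at columns 265 and 380, and the lug ahead. Lowering now.

Request:
move_arm(
  motion=[
    [[0, 0, -45], [0, 0, 0]],
    [[0, 0, -90], [0, 0, 0]],
    [[0, 0, -115], [0, 0, 0]],
    [[0, 0, -126], [0, 0, 0]],
    [[0, 0, -126], [0, 0, 0]],
    [[0, 0, -126], [0, 0, 0]],
  ],
)

```text
clock: 9.93
position: [0.4134, 0.0132, 0.0461]
tool_rot: [3.14, -0.15, 1.75]
force: [-1.2, 0.3, -2.9]
grip_width: 0.0143
```

Run:
```python
from h import *
g=wsnap('w7.png'); s=observe(); print(s['position'],s['tool_rot'],s['qpos'],s['force'],s['moment'],s['grip_width'])
t=grab_frame('scene'); crop(t,'s7.png',240,130,130,160,4)
```

```text
[0.41341043 0.01310558 0.04617799] [ 3.13951395 -0.15036657  1.75022856] [ 0.23001862  0.63653405 -0.37793087  2.24167652  0.22933398  0.31875728
 -0.11979157] [ 0.33688415 -0.73855018 -2.83744473] [-0.34140539 -0.06099539  0.00550192] 0.014230800138680699
```

View pics/w7.png

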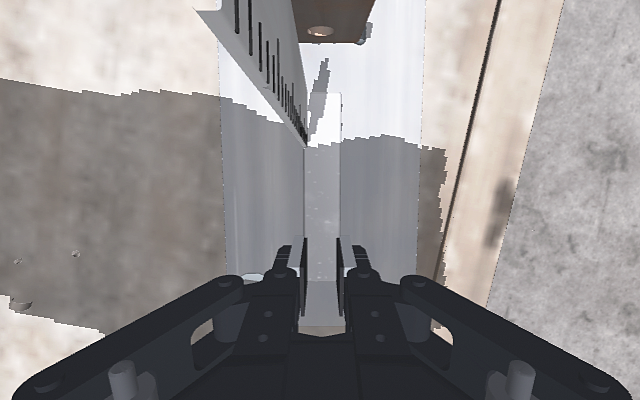

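View pics/s7.png

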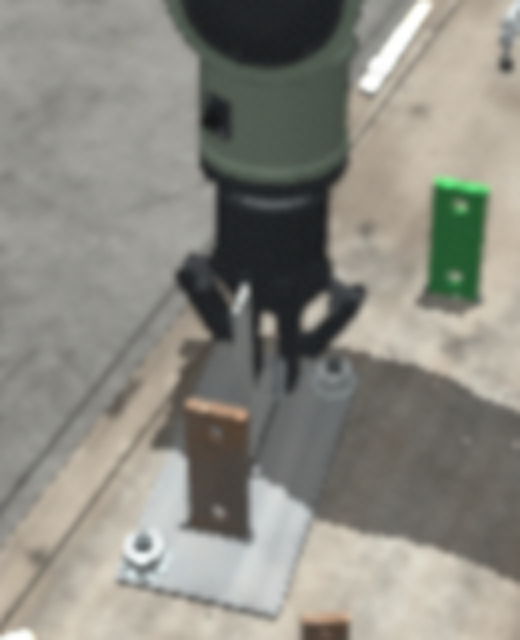

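Request:
move_arm(
  motion=[
    [[0, 0, -3], [0, 0, 0]],
    [[0, 0, -5], [0, 0, 0]],
    [[0, 0, -7], [0, 0, 0]],
    [[0, 0, -7], [0, 0, 0]],
    [[0, 0, -7], [0, 0, 0]],
  ],
)

```text
clock: 10.65
position: [0.4129, 0.0132, 0.0384]
tool_rot: [3.141, -0.151, 1.75]
force: [-1.5, -1.3, 8.4]
grip_width: 0.0143
```

Run:
```python
from h import *
s=observe(); print(s['position'],s['tool_rot'],s['qpos'],s['force'],s['moment'],s['grip_width'])
g=wsnap('w8.png');s=observe(); print(s['force'],s['moment'])
t=grab_frame('scene'); crop(t,'s8.png',240,150,130,120,5)
```

```text
[0.4128627  0.01318933 0.03843259] [ 3.14099205 -0.1505475   1.75034141] [ 0.22028925  0.65319715 -0.36603818  2.24336449  0.23648487  0.30074788
 -0.12411406] [-1.53017212 -1.33633784  8.41842056] [-0.17168676  0.30518349  0.01394591] 0.014309634969548596
[-1.50002361 -1.01904773  8.66394632] [-0.21258567  0.33936599  0.04035471]
```

View pics/s8.png

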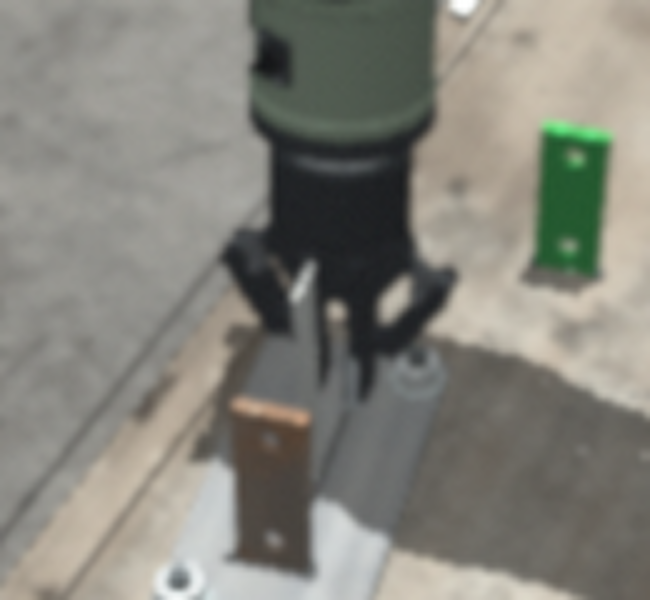

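Request:
move_arm(
  motion=[
    [[-0.7, 4, -0.5], [0, 0, 0]],
    [[-1.4, 8, -0.5], [0, 0, 0]],
    [[-2.1, 12, -0.5], [0, 0, 0]],
    [[-2.8, 15.7, -0.5], [0, 0, 0]],
    [[-2.8, 15.7, -0.5], [0, 0, 0]],
    [[-2.8, 15.7, -0.5], [0, 0, 0]],
  ],
)

```text
clock: 11.5
position: [0.4112, 0.0279, 0.0384]
tool_rot: [3.139, -0.149, 1.749]
force: [1.4, -11.9, 21.5]
grip_width: 0.0145
```

Run:
```python
from h import *
g=wsnap('w9.png');s=observe(); print(s['position'],s['tool_rot'],s['force'],s['moment'])
t=grab_frame('scene'); crop(t,'s9.png',240,150,130,120,5)
```

```text
[0.41122782 0.02794194 0.03839186] [ 3.13892855 -0.14919333  1.74920284] [  1.35585441 -11.38160486  21.35462959] [-1.97261715 -0.23536145 -0.04264174]
```

View pics/s9.png

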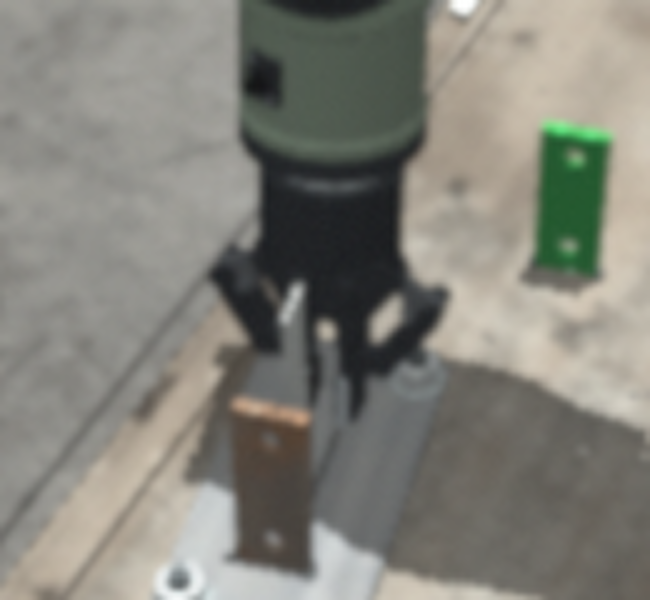

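View pics/w9.png

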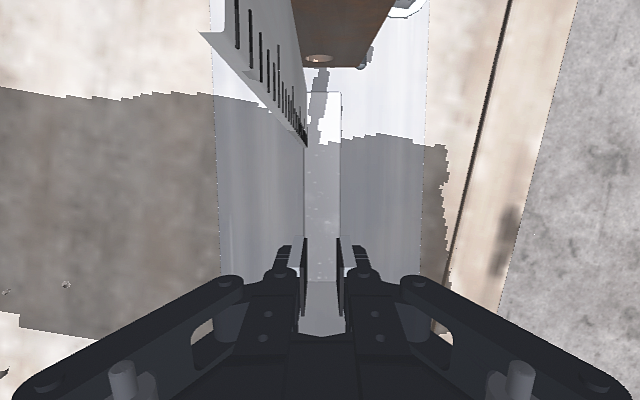

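Request:
move_arm(
  motion=[
    [[-0.4, 2, 0.5], [0, 0, 0]],
    [[-0.7, 4, 0.8], [0, 0, 0]],
    [[-1.1, 6, 0.8], [0, 0, 0]],
    [[-1.1, 6, 0.8], [0, 0, 0]],
    [[-1.1, 6, 0.8], [0, 0, 0]],
  ],
)

```text
clock: 12.22
position: [0.4088, 0.035, 0.0385]
tool_rot: [3.141, -0.151, 1.751]
force: [0.3, -1.4, -2.2]
grip_width: 0.0146
```

Run:
```python
from h import *
g=wsnap('w10.png');s=observe(); print(s['position'],s['tool_rot'],s['force'],s['moment'])
t=grab_frame('scene'); crop(t,'s10.png',240,150,130,120,5)
```

```text
[0.40884903 0.03498429 0.03852596] [ 3.14125858 -0.15082942  1.75046395] [ 0.11467163 -0.52205385 -3.14422253] [-0.37582975 -0.10838844 -0.01416737]
```

View pics/s10.png

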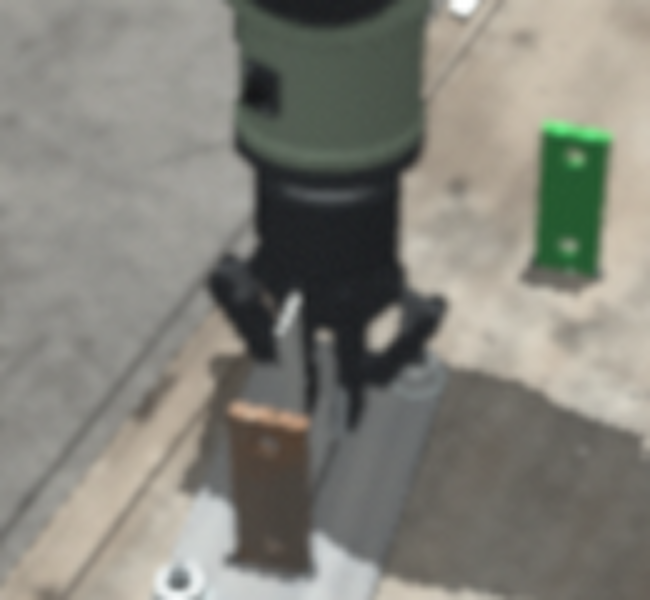

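View pics/w10.png

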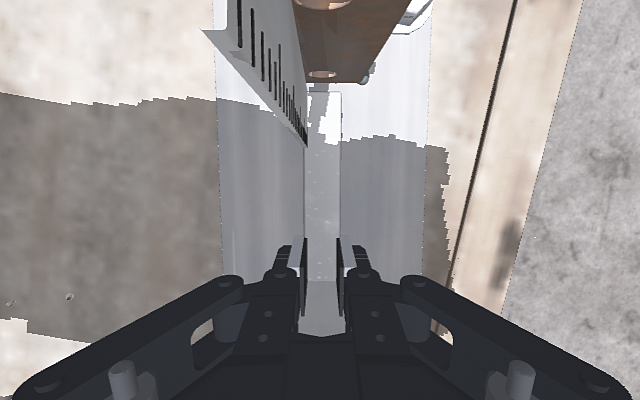

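Request:
move_arm(
  motion=[
    [[-0.3, 1.5, -0.4], [0, 0, 0]],
    [[-0.5, 3, -0.4], [0, 0, 0]],
    [[-0.7, 4, -0.4], [0, 0, 0]],
    [[-0.7, 4, -0.4], [0, 0, 0]],
  ],
)

```text
clock: 12.82
position: [0.4086, 0.0383, 0.0385]
tool_rot: [3.14, -0.15, 1.75]
force: [0.9, -8.0, 8.7]
grip_width: 0.0144
```

Run:
```python
from h import *
g=wsnap('w11.png');s=observe(); print(s['position'],s['tool_rot'],s['force'],s['moment'])
g=g|{}; crop(g,'w11c.png',190,0,260,160,3)
```

```text
[0.40858165 0.03826828 0.03844228] [ 3.14051991 -0.14983273  1.74961792] [ 0.56872037 -7.9273058   9.11225891] [-1.55236458 -0.20240945  0.04178654]
```

View pics/w11c.png

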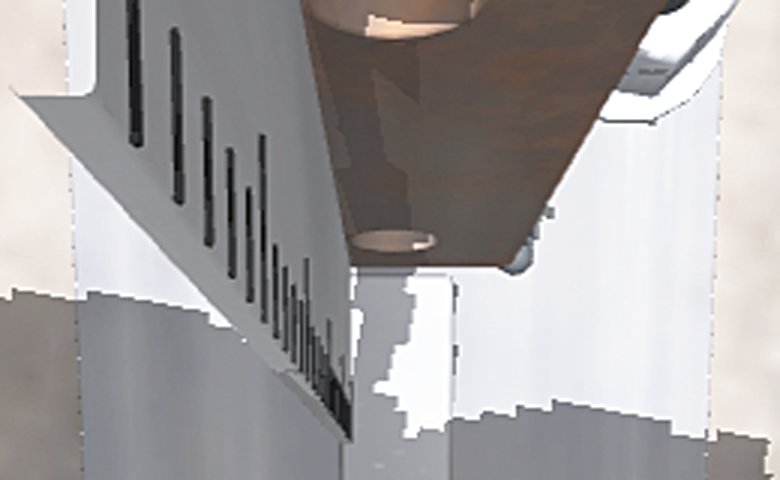

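```bash
cat > gap.py <<'E'
from h import *
import sys
from plate import p
def gap(f,lr,hr,col=190+400/3):
    g=np.load('pics/%s.npy'%f,allow_pickle=True).item()
    c,s=np.cos(p[2]),np.sin(p[2])
    L=ray(g,(col,lr),.006);H=ray(g,(col,hr),.022)
    for n,q in(('lugfoot',L),('heel',H)):
        d=q[:2]-p[:2]; print(n,np.round([1000*(c*d[0]+s*d[1]),1000*(-s*d[0]+c*d[1])],1))
if __name__=='__main__': gap(sys.argv[1],float(sys.argv[2]),float(sys.argv[3]))
E
python3 gap.py w11.png 88.5 91.5; python3 gap.py w10.png 82.5 91.5;python3 gap.py w9.png 67 91.5
```

```text
lugfoot [ 0.1 51.6]
heel [-0.  46.2]
lugfoot [-0.4 51.4]
heel [-0.5 43.1]
lugfoot [ 0.9 51.5]
heel [ 0.8 35.6]
```

Request:
move_arm(
  motion=[
    [[-0.2, 1, 0], [0, 0, 0]],
    [[-0.4, 2, 0], [0, 0, 0]],
    [[-0.5, 3, 0], [0, 0, 0]],
    [[-0.5, 3, 0], [0, 0, 0]],
  ],
)

```text
clock: 13.38
position: [0.4081, 0.0412, 0.0384]
tool_rot: [3.14, -0.15, 1.75]
force: [1.1, -7.8, 9.7]
grip_width: 0.0144
```

Run:
```python
from h import *
g=wsnap('w12.png');s=observe(); print(s['position'],s['tool_rot'],s['force'],s['moment'])
crop(g,'w12c.png',190,0,260,160,3)
t=grab_frame('scene'); crop(t,'s12.png',240,150,130,120,5)
```

```text
[0.4081347  0.04125921 0.03845758] [ 3.14040949 -0.14983489  1.74956565] [ 0.68749922 -7.96348711  9.26825258] [-1.52916031 -0.1790593   0.01649144]
```

View pics/w12c.png

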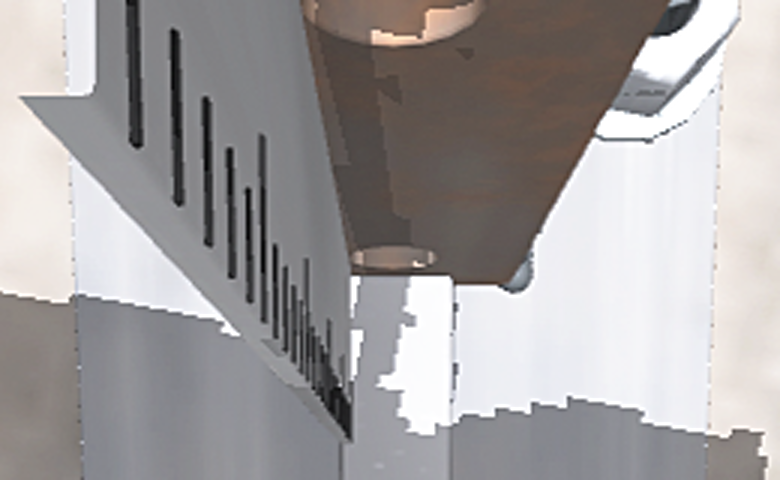

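View pics/s12.png

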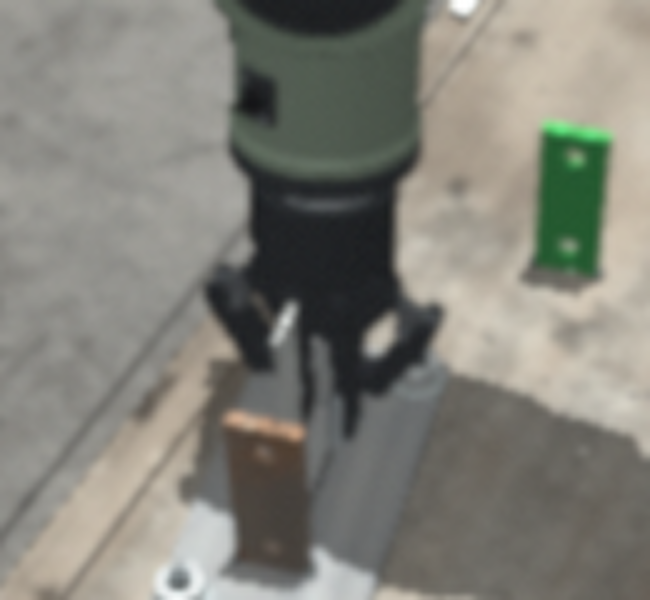

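```bash
python3 gap.py w12.png 94.3 91.5
```

```text
lugfoot [ 0.2 51.7]
heel [ 0.1 49.2]
```

Request:
move_arm(
  motion=[
    [[-0.2, 0.8, 0], [0, 0, 0]],
    [[-0.3, 1.5, 0], [0, 0, 0]],
    [[-0.3, 1.5, 0], [0, 0, 0]],
    [[-0.3, 1.5, 0], [0, 0, 0]],
  ],
)

```text
clock: 13.98
position: [0.4079, 0.0427, 0.0384]
tool_rot: [3.14, -0.15, 1.749]
force: [1.4, -7.9, 9.3]
grip_width: 0.0146
```

Run:
```python
from h import *
s=observe(); print(s['position'],s['tool_rot'],s['force'],s['moment'])
```

```text
[0.40786557 0.04270893 0.03844744] [ 3.14041584 -0.14979077  1.74948954] [ 1.37635712 -7.92011342  9.25605491] [-1.62080461 -0.21392463  0.03434791]
```

Request:
move_arm(
  motion=[
    [[-0.1, 0.7, 0], [0, 0, 0]],
    [[-0.2, 1.2, 0], [0, 0, 0]],
    [[-0.2, 1.2, 0], [0, 0, 0]],
    [[-0.2, 1.2, 0], [0, 0, 0]],
  ],
)

```text
clock: 14.48
position: [0.4078, 0.043, 0.0384]
tool_rot: [3.141, -0.149, 1.748]
force: [2.7, -16.0, 9.5]
grip_width: 0.0141
```

Run:
```python
from h import *
s=observe(); print(s['position'],s['tool_rot'],s['force'],s['moment'])
g=wsnap('w13.png')
crop(g,'w13c.png',190,0,260,160,3)
t=grab_frame('scene'); crop(t,'s13.png',240,150,130,120,5)
```

```text
[0.40776649 0.04303975 0.03843722] [ 3.1405592  -0.14886955  1.74848312] [  2.66231244 -15.98010524   9.49193431] [-3.2947794  -0.58122668  0.09408878]
```

View pics/w13c.png

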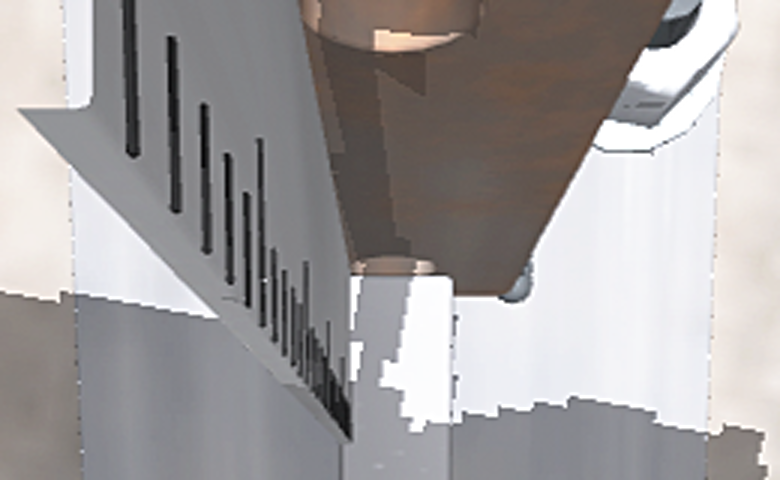

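View pics/s13.png

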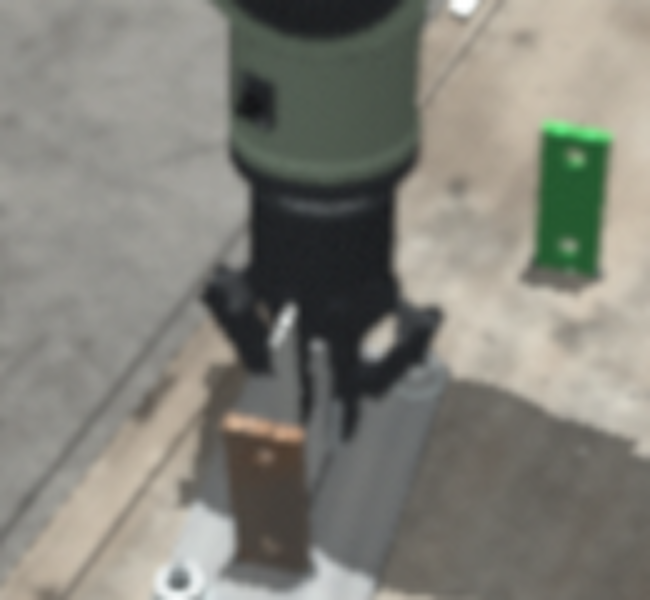

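```bash
python3 gap.py w13.png 98.3 91.5
python3 - <<'E'
from h import *
from plate import p,W
t=grab_frame('scene'); w=np.load('pics/w13.png.npy',allow_pickle=True).item()
foot=np.array([[x,.051,.006] for x in(-.02,.02)]);q0=proj(t,W(p,foot));print('foot',np.round(q0,1).tolist())
for th in [-.04,0,.045,.1]:
    L=np.array([[x,.051-.11*np.sin(th),.006+.11*np.cos(th)] for x in(-.02,.02)])
    print(th,np.round(proj(t,W(p,L)),1).tolist())
T0=cv2.imread('pics/scene0.png')[:,:,::-1]
t2=dict(t,frame=np.hstack([T0[215:280,270:320],t['frame'][215:280,270:320]])); crop(t2,'cmp.png',0,0,100,65,8)
s=observe();print(s['position'],s['force'],s['grip_width'],np.abs(s['qd']).max())
E
```

```text
lugfoot [ 0.2 51.5]
heel [ 0.1 51. ]
foot [[302.5, 262.3], [288.1, 259.1]]
-0.04 [[300.2, 236.4], [284.6, 233.2]]
0 [[300.8, 235.1], [285.2, 231.8]]
0.045 [[301.4, 233.6], [285.8, 230.4]]
0.1 [[302.1, 231.9], [286.6, 228.7]]
[0.407749   0.04307846 0.0384389 ] [  1.2130921  -15.209716    10.24318146] 0.014139313726130125 0.0021479592514213955
```

View pics/cmp.png

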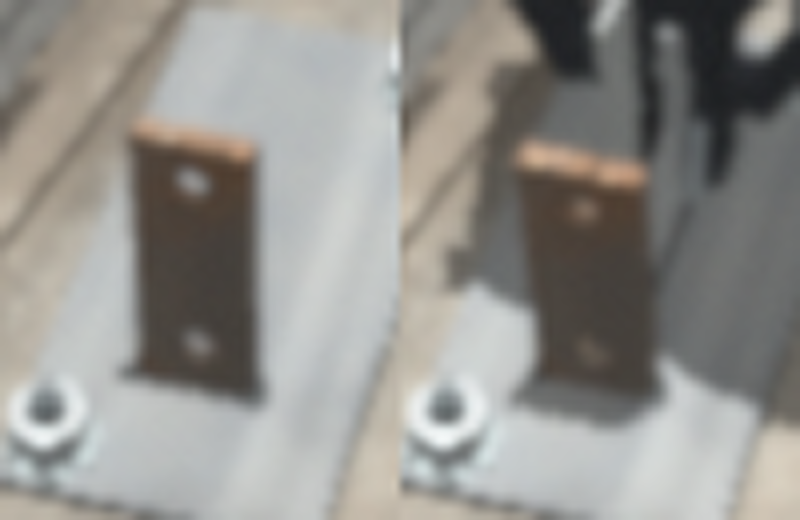

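Run:
```python
from h import *
L=lambda f:np.load('pics/%s.npy'%f,allow_pickle=True).item()
def fit(a,b):
    A,B=L(a),L(b); ga=cv2.cvtColor(A['frame'],cv2.COLOR_RGB2GRAY);gb=cv2.cvtColor(B['frame'],cv2.COLOR_RGB2GRAY)
    m=np.zeros_like(ga); cv2.fillPoly(m,[np.array([(222,0),(285,0),(306,142),(296,135),(222,45)])],255)
    pa=cv2.goodFeaturesToTrack(ga,60,.02,3,mask=m); pb,st,e=cv2.calcOpticalFlowPyrLK(ga,gb,pa,None,winSize=(15,15))
    pc,s2,_=cv2.calcOpticalFlowPyrLK(gb,ga,pb,None,winSize=(15,15))
    ok=(st.ravel()>0)&(np.abs(pc-pa).reshape(-1,2).max(1)<.5); pa=pa[ok,0];pb=pb[ok,0]
    def up(q):
        z=-.0068*A['fx']/(q[:,0]-A['cx']); return np.c_[z*(q[:,1]-A['cy'])/A['fy'],z]
    X,Y=up(pa),up(pb); k=X[:,1]<.12
    M,i=cv2.estimateAffinePartial2D(X[k]*1000,Y[k]*1000,ransacReprojThreshold=1.)
    d=(pb-pa)
    print(a,b,ok.sum(),i.sum(),'rot',np.arctan2(M[1,0],M[0,0]),'scale',np.hypot(M[0,0],M[1,0]),'tool pitch d',B['s']['tool_rot'][1]-A['s']['tool_rot'][1],'med d',np.median(d,0))
for b in ['w5.png','w6.png','w9.png','w10.png','w11.png','w12.png','w13.png']: fit('w4.png',b)
```

```text
w4.png w5.png 29 22 rot -0.00663162795163822 scale 0.9710409532980718 tool pitch d -0.0005510807213124913 med d [-1.064209 -4.907799]
w4.png w6.png 12 12 rot -0.0077644587158262925 scale 0.9614520764370792 tool pitch d -0.00055334077692204 med d [-1.7030945 -6.2295704]
w4.png w9.png 4 4 rot 0.0001618504573840702 scale 1.0026233861086549 tool pitch d 0.000985845897562454 med d [-0.95632935  1.9494915 ]
w4.png w10.png 3 3 rot -0.0012023198135194557 scale 0.997672192268774 tool pitch d -0.0006995174347701472 med d [0.6829834 0.7090912]
w4.png w11.png 2 2 rot -0.009166808932163466 scale 0.9565604702346995 tool pitch d 0.0003668867486263938 med d [-4.0453873  2.6523485]
w4.png w12.png 2 2 rot -0.00944345242552409 scale 0.9596701869084053 tool pitch d 0.0003768657762106553 med d [-4.1367188  2.7980328]
w4.png w13.png 2 2 rot -0.011091598020374975 scale 0.9303103578058428 tool pitch d 0.001284750899167575 med d [-5.217842  6.483135]
```

The force balance puts the plate load near the toe, and blade tracking hints at up to 0.01 rad of pitch. I'll tip the tool slightly forward to seat the heel.

Request:
move_arm(
  motion=[
    [[0, 0, 0], [-0.004, -0.0007, 0]],
    [[0, 0, 0], [-0.008, -0.0014, 0]],
    [[0, 0, 0], [-0.008, -0.0014, 0]],
    [[0, 0, 0], [-0.008, -0.0014, 0]],
  ],
)

```text
clock: 15.12
position: [0.4078, 0.0432, 0.0385]
tool_rot: [3.141, -0.141, 1.749]
force: [2.3, -14.2, 10.6]
grip_width: 0.0145
```

Run:
```python
from h import *
s=observe(); print(s['position'],s['tool_rot'],s['force'],s['moment'])
g=wsnap('w14.png')
crop(g,'w14c.png',190,0,260,160,3)
```

```text
[0.40778939 0.04321108 0.03846778] [ 3.14050451 -0.14089323  1.74864385] [  2.34690268 -14.17237073  10.63710103] [-2.84381398 -0.47810825  0.06506564]
```

View pics/w14c.png

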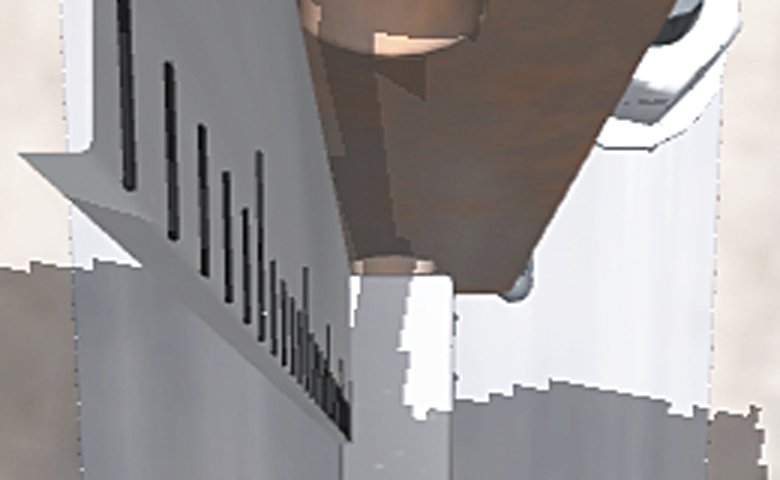

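The square stayed put relative to the world while the tool tipped 0.008 rad, so it is already seated flat on the plate and against the lug. I'll hand in holding this push.

Run:
```python
from h import *
s=observe(); print(s['clock'],s['position'],s['force'],s['grip_width'],np.abs(s['qd']).max())
print(job_done())
```

```text
15.175 [0.40778058 0.04319577 0.03845799] [  2.80609245 -14.01821259  10.31886587] 0.01425688687290821 0.0029232803646932863
the job is handed in; nothing more can be done
None
```

I gripped the square's stock near the toe, set it flat on the plate on the side the lug leans to, and slid it in until the heel met the lug's foot. I then handed in at 15.2 s, still gripping and pressing. `job_done` gives no verdict, so the checks below are my own measurements.

- **Position:** the wrist camera put the heel at about plate (0, 51) mm and the lug's foot at 51.5 mm. The side force jumped from 8 N to 16 N when they met.
- **Pressing force:** at hand-in the wrist read 10 N up and 14 N of push resistance, so roughly 13 N on the plate including the square's weight. Part of the 14 N is friction on the plate.
- **Squareness:** blade tracking in the wrist view puts the square about 0.003 rad off flat. The scene camera shows the lug's top moved back by about 0.1 rad, matching its first lean, but that camera only resolves about 0.02 rad. The automatic feature tracking had too few points to be trusted, so I judged the pitch from the blade's position by eye and a small test tilt.
- **One disagreement:** the force balance suggested the load sat near the toe. I tipped the tool forward 0.008 rad; the square did not move, so I take it as seated flat.
- **Other items:** I saw no contact with anything else on the bench, but did not measure the bystanders again at the end.

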